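# Sort the lunch kit

### The job

Sort the lunch kit into its places: stand the tall jar in the lunchbox's large compartment and the short jar in its small one, lay the spoon flat in the long bay of the mint tray and the loose bamboo lid flat, seal down, in the medium bay beside it, and stand the bottle wholly on the cork coaster. Do not tip over the jars or the bottle, and leave the mug and the tumbler where they are. Let go of everything at the end.

Things in the scene. Friction and masses are not known exactly. Their poses are not given: they have to be found in the camera images.
- tall_jar: Larger glass jar with a bamboo twist lid (lid stays on), round, 62 mm diameter, 95 mm tall overall; the lid is the top 20 mm, same diameter. About 0.2 kg. Origin: centre of its underside, z up. Starts standing.
- short_jar: Smaller glass jar with a bamboo twist lid (lid stays on), round, 44 mm diameter, 60 mm tall overall; the lid is the top 20 mm, same diameter. About 0.13 kg. Origin: centre of its underside, z up. Starts standing.
- bamboo_lid: Loose bamboo twist lid without a jar: a flat disc 50 mm in diameter and 18 mm thick, the bottom 6 mm a black seal 47 mm in diameter. About 30 g. Origin: centre of its underside, z up. Starts lying flat.
- bottle: Aluminium drink bottle, 172 mm tall: round body 60 mm diameter up to 112 mm, shoulder narrowing to 130 mm, then a cap of 36 mm diameter from 132 mm to the top, which is the easy place to grip from above. About 0.18 kg. Origin: centre of its underside, z up. Starts standing.
- spoon: Small steel spoon, 124 mm long, lying flat. Its x axis runs along it, from handle to bowl. Handle: 10 mm wide, from x = -62 to +30 mm, its underside 3 mm and its top 9 mm above the surface. Bowl: round, 34 mm wide, 9 mm high, centred at x = +45 mm. About 35 g. Origin: on its long axis, at the level of its underside, close to the middle of its length; z up.
- lunchbox: Navy plastic lunchbox without its lid, latch flap open on its -x end; fixed to the bench. Outside 160 mm (x) by 110 mm (y), walls 45 mm high and 4 mm thick, floor 4 mm thick. Origin: centre of its underside, z up. A cross wall 36 mm high parts it into a large compartment (x -76 to +8 mm, middle at x = -34, y = 0) and a small compartment (x +12 to +76 mm, middle at x = +44, y = 0); both span y -51 to +51 mm.
- tray: Mint silicone divider tray, fixed to the bench. 160 mm (x) by 146 mm (y), walls 18 mm high and 4 mm thick, floor 3 mm thick. Origin: centre of its underside, z up. Three bays: a long one (x -76 to +76, y -69 to -9 mm, middle at x = 0, y = -39) and, beside it, a medium one (x -76 to +28, y -5 to +69 mm, middle at x = -24, y = +32) and a narrow one (x +32 to +76, y -5 to +69 mm) that stays empty.
- coaster: Round cork coaster, 100 mm diameter, 8 mm thick, fixed to the bench. Origin: centre of its underside, z up.
- mug: White ceramic mug, about 76 mm in diameter and 85 mm tall with a side handle towards its own +y (about 30 mm out); a bystander to be left where it is. Origin: centre of its underside, z up.
- tumbler: Green glass tumbler without a handle, about 68 mm in diameter and 100 mm tall; a bystander to be left where it is. Origin: centre of its underside, z up.
There are look-alikes about, which are no part of the job. Leave any purple look-alike of the short_jar alone. Leave any purple look-alike of the tall_jar alone.

How it is judged:
By the outcome, as a careful person would: the job done as asked, in the order asked, and still so for the second after the job is handed in, with the robot touching nothing.
It also fails if it takes over 144 s, if anything falls off the work surface, if the arm or the gripper's body presses on something with over 40 N, if the wrist force passes 120 N, or if a joint passes its speed limit or range.

### The arm

A 6-joint arm with a two-finger parallel gripper is mounted at the origin on the work surface. World frame = base frame: x ahead of the robot, y to its left, z up, the work surface at z = 0. Lengths are in m, angles in rad, forces in N, time in s.
With the tool pointing down it reaches from about 0.35 to 0.775 m from the base axis. Payload 7.3 kg.
Tool frame: the origin (TCP) lies midway between the tips of the shut fingers; the grasp point (between the pads) lies 19 mm behind it (robot.grip_depth is the z of the grasp point in the tool frame, in m); z points along the fingers, y is the line along which they close (so a half turn about z gives the same grasp; the last joint's range is limited). The gripper opens to 92 mm and grips with 3 to 60 N. Pads are 19 mm wide; open, the fingers measure 130 mm over their backs; the gripper's body (75 mm by 190 mm) begins 47 mm behind the grasp point.
Start: joints at [-1.408, 0.342, 1.524, -0, 1.275, -0.146], TCP at [0.16, -0.5, 0.227] pointing down, gripper open.
Joint ranges: [-2.53, 2.53], [-0.77, 2.02], [0.04, 2.7], [-1, 4.14], [0.28, 2.66], [-3.11, 3.11]. Speed limits (rad/s): [2.57, 2.57, 3.14, 3.14, 3.14, 3.14].

### API

Orientations are given as [roll, pitch, yaw] about the fixed x, y, z axes, in that order (R = Rz(yaw) Ry(pitch) Rx(roll)).
In Python, from cell import robot, viewer gives the robot as it stands.
- The arm moves only by the tool step_arm, never from a script. Its argument "increments" is a list of rows, each an object with "delta_pos": the shift along the tool's x, y, z in cm, a list of three; "dr": the turn, a rotation vector about the tool's x, y, z in degrees, a list of three; "fingers": the closure, from -1 (fully open) to 1 (shut), so that 0 is half open. In form: [{"delta_pos": [tx, ty, tz], "dr": [wx, wy, wz], "fingers": fingers}, ...]. A call has exactly 5 rows; each row is the pose to reach, as a shift and turn from the pose commanded when the call began, along the tool's axes at that moment; what a row does not reach only later rows make up. A row lasts 1/8 s, in which the tool goes at most 62.5 mm and 10.7 degrees, less where a joint would pass 70% of its speed; a pose out of reach is approached as far as the arm can. A call with a gripper value outside its range is refused whole. The fingers move at their own pace and stop on an object; "newtons" is the grip in N (left out, the last holds). Time passes only in rows, so rows that repeat a pose let the fingers close, or fill a call up. It gives the time, the measured TCP pose, the force, the opening and the grip force at its end, in the units of the state.
- robot.observe(): the state, without advancing time (a new reading comes with each control period).
- viewer.read_camera(name): name is "scene" or "top" or "wrist"; returns the picture (384x512x3 uint8, red, green, blue); there is no depth.
- viewer.camera_params(name): a dict with "K" (3x3 intrinsics, pixels), "T" (4x4, takes a point from camera to world coordinates). Camera axes: x right, y down, z forward; pixel columns grow to the right and rows downward; lengths in m; the calibration is good to about 2 mm. A picture is of the moment at which its call begins: read the wrist's pose just before it. camera_params takes no time and is no camera call; for the wrist camera it gives the pose at the moment of the call.
- robot.hand_in(): hands the job in; it is judged then, once.
The state is a dict: "time": time; "qpos": joint angles; "qvel": joint speeds; "joint_efforts": joint torques, N m; "tool_pos": TCP position; "tool_rot": TCP orientation; "contact_force": force on the tool from outside, world axes, zero at the start; "torque": the same for the moment, N m; "opening": finger opening in m; "grip_force": force on a finger pad.
Only numpy, scipy, OpenCV 4.12 (cv2) and the standard library are available. Lean on these libraries where they do the work, as an engineer would, in place of code of your own. Each camera call takes 0.05 s, during which the arm holds its last target. There are 200 camera calls.

## Working session

There is one attempt and no reset: what is moved stays moved. The work goes in short steps, Python scripts to look and compute and a tool call to move; the robot and the scene stay as the last step left them, time stands still between calls to the robot, and variables do not carry over. Pictures are saved under pics/ and viewed, at most 14 in all, crops included, and the job is handed in when it is done.

Besides the shell and the picture viewer there is one more tool, called in YAML: its name, and indented under it one key for each argument. step_arm: Moves the arm, as the interface text tells. Its arguments: {"type":"object","properties":{"increments":{"type":"array"},"newtons":{"type":"number"}},"required":["increments"]}

```bash
ls; mkdir -p pics; python3 - <<'E'
from cell import robot, viewer
import cv2
for n in("scene","top"):
    im=viewer.read_camera(n); cv2.imwrite(f"pics/{n}0.png",cv2.resize(im[:,:,::-1],(768,576),interpolation=cv2.INTER_CUBIC))
    cv2.imwrite(f"pics/raw_{n}0.png",im[:,:,::-1])
    p=viewer.camera_params(n);print(n,p["K"].round(1).tolist(),p["T"].round(3).tolist())
s=robot.observe();print(s, robot.grip_depth)
E
```

```text
pics
scene [[356.2, 0.0, 253.1], [0.0, 356.2, 190.2], [0.0, 0.0, 1.0]] [[0.156, 0.789, -0.594, 1.0], [0.988, -0.134, 0.081, -0.092], [-0.016, -0.6, -0.8, 0.803], [0.0, 0.0, 0.0, 1.0]]
top [[377.3, 0.0, 259.6], [0.0, 377.3, 194.8], [0.0, 0.0, 1.0]] [[-0.021, -0.996, 0.09, 0.369], [-1.0, 0.019, -0.016, 0.009], [0.014, -0.09, -0.996, 0.942], [0.0, 0.0, 0.0, 1.0]]
{'time': 0.1, 'qpos': array([-1.40800241e+00,  3.42618775e-01,  1.52493078e+00, -1.10102178e-06,
        1.27543121e+00, -1.45995196e-01]), 'qvel': array([ 0.00111698, -0.00017126, -0.0011815 ,  0.00184845, -0.00021927,
       -0.0005777 ]), 'joint_efforts': array([ 3.10841700e-03, -4.32001948e+01, -2.44695067e+01,  7.18263374e-02,
        5.25712583e-02, -2.58264731e-05]), 'tool_pos': array([ 0.15951165, -0.49978447,  0.22612902]), 'tool_rot': array([-3.14021916e+00, -2.00895696e-04,  3.08789292e-01]), 'contact_force': array([0.53281653, 0.14585449, 0.57254373]), 'torque': array([ 0.01794361, -0.02611816, -0.00325108]), 'grip_force': 0.0, 'opening': 0.09141192821541895} -0.0188
```

View pics/scene0.png

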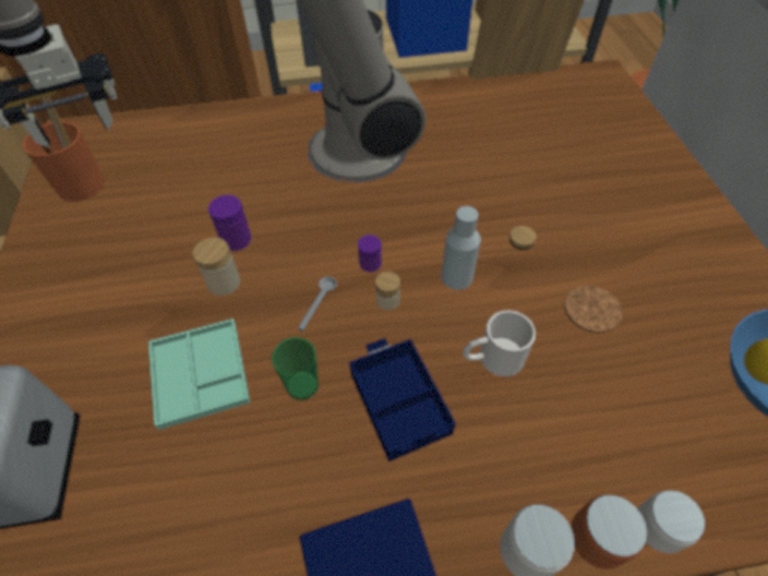

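View pics/top0.png

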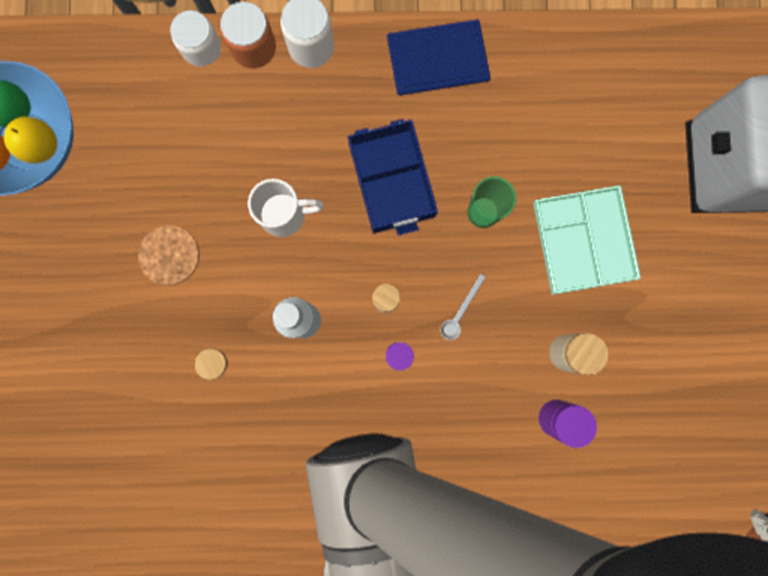

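The top view (shown at 1.5x) has these candidates:
- **Tall jar:** bamboo-topped at (587,354), or the purple one at (575,425). I choose the bamboo one.
- **Short jar:** bamboo-topped at (386,297), the purple one at (400,356), or the flat loose lid at (210,364). I choose (386,297), since the scene view shows a glass body there at (388,290).
- **Loose lid:** (210,364).

The other items are the spoon at (465,305), bottle cap (287,316), coaster (168,254), tray (587,240) with its long bay on the right, and lunchbox (392,177) with its latch towards the robot. The mug is at (285,207) and the tumbler at (490,203).

```bash
cat > h.py <<'E'
import numpy as np, cv2
from cell import robot, viewer
from scipy.spatial.transform import Rotation as R
def ray(p,uv,z):
    K,T=p["K"],p["T"]; d=T[:3,:3]@np.linalg.inv(K)@np.r_[uv,1.]; o=T[:3,3]
    return o+d*(z-o[2])/d[2]
def proj(p,X):
    T=p["T"]; c=T[:3,:3].T@(np.asarray(X)-T[:3,3]); return (p["K"]@c)[:2]/c[2]
def blobs(im,lo,hi,amin=40):
    hsv=cv2.cvtColor(im,cv2.COLOR_RGB2HSV); m=cv2.inRange(hsv,lo,hi)
    m=cv2.morphologyEx(m,cv2.MORPH_OPEN,np.ones((2,2)))
    cs,_=cv2.findContours(m,cv2.RETR_EXTERNAL,cv2.CHAIN_APPROX_NONE)
    return sorted([c for c in cs if cv2.contourArea(c)>amin],key=cv2.contourArea,reverse=True)
def rel(pos,yaw,s=None):
    """shift (cm, tool axes) and turn about tool z (deg) from the present pose to tool-down at pos, yaw"""
    s=s or robot.observe(); r0=R.from_euler("xyz",s["tool_rot"]); r1=R.from_euler("xyz",[np.pi,0,yaw])
    return (r0.inv().apply(np.asarray(pos)-s["tool_pos"])*100).round(2),np.degrees((r0.inv()*r1).as_rotvec()).round(1)
E
python3 - <<'E'
from h import *
im=cv2.imread("pics/raw_top0.png")[:,:,::-1].copy(); p=viewer.camera_params("top")
hsv=cv2.cvtColor(im,cv2.COLOR_RGB2HSV)
for n,(u,v) in dict(tall=(391,236),short=(257,198),lid=(140,242),cap=(191,211),cork=(112,170),navy=(260,125),mint=(410,170),wood=(200,280),spoon=(315,194),bowl=(300,219),wood2=(330,250)).items(): print(n,hsv[v,u])
for n,lo,hi in (("navy",(112,120,30),(128,255,140)),("mint",(70,30,100),(90,150,255)),("purple",(130,100,50),(150,255,255)),("green",(65,151,20),(85,255,255)),("tan",(10,60,170),(25,140,255)),("grey",(0,0,110),(180,50,255))):
    for c in blobs(im,lo,hi)[:8]:
        (x,y),r=cv2.minEnclosingCircle(c); b=cv2.boundingRect(c)
        print(n,cv2.contourArea(c),(round(x,1),round(y,1)),round(r,1),b, cv2.boxPoints(cv2.minAreaRect(c)).round(1).tolist() if n in("navy","mint","grey") else "")
E
```

```text
tall [ 17 117 207]
short [ 18 120 204]
lid [ 18 118 221]
cap [ 84   6 229]
cork [ 13 130 194]
navy [113 168 103]
mint [ 79  56 237]
wood [ 13 158 163]
spoon [ 90   5 189]
bowl [ 90   3 196]
wood2 [ 14 160 180]
navy 2640.0 (262.5, 118.0) 38.1 (234, 82, 58, 73) [[231.89999389648438, 90.30000305175781], [274.3999938964844, 78.4000015258789], [292.5, 143.39999389648438], [249.89999389648438, 155.1999969482422]]
navy 2350.5 (293.0, 39.0) 36.2 (260, 15, 67, 48) [[259.0, 23.700000762939453], [320.70001220703125, 14.0], [326.8999938964844, 54.0], [265.29998779296875, 63.599998474121094]]
navy 40.5 (271.5, 152.5) 6.0 (266, 150, 12, 7) [[265.29998779296875, 151.89999389648438], [276.8999938964844, 149.39999389648438], [277.79998779296875, 153.8000030517578], [266.29998779296875, 156.39999389648438]]
mint 3572.0 (391.5, 161.0) 42.6 (357, 125, 70, 71) [[356.1000061035156, 134.60000610351562], [414.3999938964844, 122.9000015258789], [427.0, 185.8000030517578], [368.70001220703125, 197.5]]
purple 823.0 (379.1, 282.8) 19.7 (360, 268, 39, 31) 
purple 232.0 (267.0, 238.0) 9.2 (258, 230, 19, 17) 
gree
[... 755 characters left out ...]
82422], [176.0, 113.9000015258789], [216.3000030517578, 136.6999969482422], [199.5, 166.39999389648438]]
grey 842.0 (131.2, 25.7) 19.2 (115, 8, 33, 37) [[108.69999694824219, 17.5], [131.5, 2.299999952316284], [152.8000030517578, 34.20000076293945], [129.89999389648438, 49.400001525878906]]
grey 657.5 (162.9, 16.0) 15.2 (148, 2, 31, 29) [[148.0, 2.0], [178.0, 2.0], [178.0, 30.0], [148.0, 30.0]]
grey 536.5 (196.1, 212.3) 13.6 (183, 199, 27, 27) [[183.0, 199.0], [209.0, 199.0], [209.0, 225.0], [183.0, 225.0]]
grey 217.0 (310.0, 205.0) 24.2 (295, 184, 29, 43) [[292.3999938964844, 223.1999969482422], [314.0, 180.0], [325.20001220703125, 185.60000610351562], [303.6000061035156, 228.8000030517578]]
```

```bash
python3 - <<'E'
from h import *
im=cv2.imread("pics/raw_top0.png"); 
cv2.imwrite("pics/crop1.png",cv2.resize(im[75:225,225:435],None,fx=3.8,fy=3.8,interpolation=cv2.INTER_CUBIC))
p=viewer.camera_params("top")
for n,uv,z in (("tall",(392,236.3),.095),("short",(258,198.8),.06),("lid",(140.3,243),.018),("cap",(191,211),.172),("coaster",(112.4,170.3),.008),("purpT",(383,283.5),.095),("purpS",(267,237.5),.06)): print(n,ray(p,uv,z).round(4))
c=[c for c in blobs(im[:,:,::-1].copy(),(0,0,110),(180,50,255)) if 200<cv2.contourArea(c)<240][0]
l=cv2.fitLine(c,cv2.DIST_L2,0,.01,.01).ravel();print(l)
pts=c[:,0]; t=(pts-l[2:])@l[:2]; print(t.min(),t.max(),ray(p,l[2:]+l[:2]*t.min(),.008),ray(p,l[2:]+l[:2]*t.max(),.008))
E
```

```text
tall [ 0.3467 -0.2998  0.095 ]
short [ 0.4397 -0.0012  0.06  ]
lid [0.3413 0.2855 0.018 ]
cap [0.4085 0.1371 0.172 ]
coaster [0.5221 0.3589 0.008 ]
purpT [ 0.2431 -0.2742  0.095 ]
purpS [ 0.3491 -0.0203  0.06  ]
[  0.51579547  -0.85671175 308.7449     206.95918   ]
-21.854664363107076 26.506320200720438 [ 0.37531704 -0.09799727  0.008     ] [ 0.47719415 -0.16348444  0.008     ]
```

View pics/crop1.png

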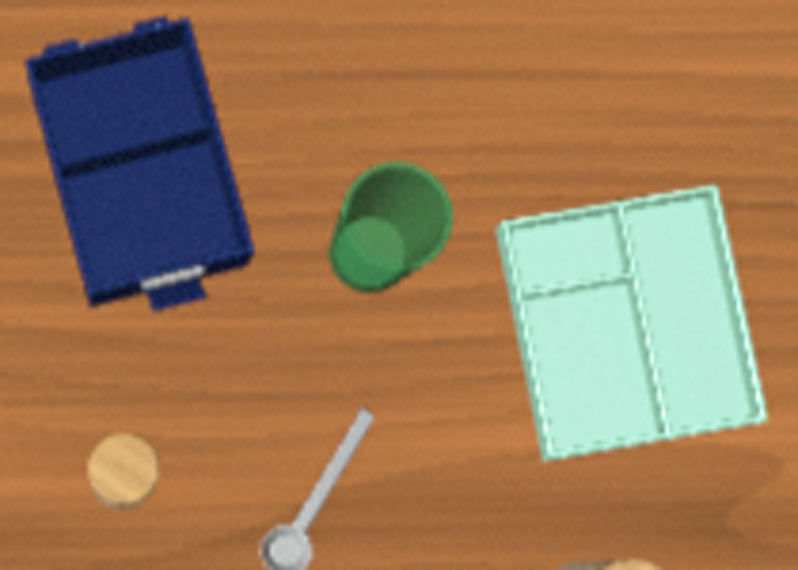

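The crop shows the lunchbox with rim corners (27,62), (187,20), (252,250) and (90,303), and the latch flap at (178,290). The tray corners are (498,225), (716,187), (766,418) and (545,460). The short jar's bamboo lid is at (122,469). The spoon runs from its bowl at (286,548) to the handle end at (366,413).

```bash
python3 - <<'E'
from h import *
p=viewer.camera_params("top")
f=lambda c,z:ray(p,(np.array(c)+.5)/3.8-.5+[225,75],z)[:2]
def box(fl,fr,nr,nl,zf,zn,L,W):
    a,b,c,d=f(fl,zf),f(fr,zf),f(nr,zn),f(nl,zn)
    print(np.array([a,b,c,d]).round(4).tolist(),"W",np.linalg.norm(a-b),np.linalg.norm(c-d),"L",np.linalg.norm(a-d),np.linalg.norm(b-c))
    ex=(a-d)+(b-c); ex/=np.linalg.norm(ex); ey=np.array([-ex[1],ex[0]]); m=(a+b+c+d)/4
    print("centre",m,"yaw",np.arctan2(ex[1],ex[0])); return m,ex,ey
m,ex,ey=box((27,62),(187,20),(252,250),(90,303),.045,.0,.16,.11)
print("large",m-.034*ex,"small",m+.044*ex, "cross(rim)",f((62,172),.04),f((212,132),.04))
m,ex,ey=box((498,225),(716,187),(766,418),(545,460),.018,.0,.16,.146)
print("long",m-.039*ey,"med",m-.024*ex+.032*ey)
h,b=f((366,413),.009),f((286,548),.009); d=b-h; print("spoon end",h,"bowl",b,np.linalg.norm(d),"yaw",np.arctan2(d[1],d[0]))
d/=np.linalg.norm(d); print("origin",b-.045*d,h+.062*d)
for q in [((336+398)/2/1,253)]: print("tumbler base",f((367,254),0), "rim", f((398,217),.1))
T=viewer.camera_params("wrist")["T"]; s=robot.observe(); r=R.from_euler("xyz",s["tool_rot"])
print("wristcam in tool",r.inv().apply(T[:3,3]-s["tool_pos"]),(r.inv().as_matrix()@T[:3,:3]).round(2).tolist(),viewer.camera_params("wrist")["K"][0,0])
E
```

```text
[[0.7069, 0.0575], [0.7332, -0.0462], [0.5918, -0.0887], [0.5578, 0.0204]] W 0.10705581180417714 0.11425413008889353 L 0.1536128264991084 0.14762827169656734
centre [ 0.64743688 -0.01427023] yaw 0.26766677831672003
large [ 0.61464759 -0.02326262] small [ 0.68987006 -0.00263302] cross(rim) [0.63554588 0.03632575] [ 0.66035376 -0.06089833]
[[0.6016, -0.2497], [0.6247, -0.3958], [0.4721, -0.4281], [0.447, -0.2791]] W 0.1479010293526852 0.1511561068067781 L 0.15734936770178165 0.15595473258090015
centre [ 0.53634449 -0.33819531] yaw 0.19815622931039564
long [ 0.54402211 -0.37643213] med [ 0.50651456 -0.3115462 ]
spoon end [ 0.47949783 -0.1597068 ] bowl [ 0.39204564 -0.10438427] 0.1034817299115081 yaw 2.57754459956494
origin [ 0.43007504 -0.12844179] [ 0.42710176 -0.12656088]
tumbler base [ 0.58778487 -0.16579713] rim [ 0.58687838 -0.16673275]
wristcam in tool [ 0.07882819 -0.00023634 -0.15683421] [[0.0, -0.96, -0.29], [1.0, 0.0, 0.0], [0.0, -0.29, 0.96]] 301.9614104423698
```

```bash
python3 - <<'E'
from h import *
print(rel((.347,-.300,.18),.268))
E
```

```text
(array([ 23.93, -13.33,   4.64]), array([-0.1, -0. ,  2.3]))
```

step_arm:
  increments:
    - {"delta_pos": [6, -3.3, 1.2], "dr": [0, 0, 2.3], "fingers": -1}
    - {"delta_pos": [12, -6.6, 2.4], "dr": [0, 0, 2.3], "fingers": -1}
    - {"delta_pos": [18, -10, 3.6], "dr": [0, 0, 2.3], "fingers": -1}
    - {"delta_pos": [23.9, -13.3, 4.6], "dr": [0, 0, 2.3], "fingers": -1}
    - {"delta_pos": [23.9, -13.3, 4.6], "dr": [0, 0, 2.3], "fingers": -1}
  newtons: 20

```text
time: 0.72
tool_pos: [0.348, -0.2981, 0.18]
tool_rot: [-3.14, 0.0, 0.271]
contact_force: [-0.5, -0.2, 0.2]
opening: 0.0916
grip_force: 0.0
```

```bash
cat >> h.py <<'E'
def snap(name,cam="wrist"):
    p=viewer.camera_params(cam); im=viewer.read_camera(cam); cv2.imwrite(f"pics/{name}.png",im[:,:,::-1]); return im,p
E
python3 - <<'E'
from h import *
s=robot.observe();print(s["time"],s["tool_pos"],s["tool_rot"])
im,p=snap("w1")
for c in blobs(im,(10,60,140),(25,145,255),300)[:5]:
    (x,y),r=cv2.minEnclosingCircle(c); print(cv2.contourArea(c),x,y,r,cv2.boundingRect(c),ray(p,(x,y),.095))
E
```

```text
0.725 [ 0.34804073 -0.29806156  0.18000937] [-3.13997883e+00  3.44208845e-04  2.71358487e-01]
110329.0 255.5 118.5 281.6426086425781 (0, 0, 512, 270) [ 0.41429005 -0.28422147  0.095     ]
4978.0 248.5 329.5 115.58773040771484 (133, 298, 232, 37) [ 0.22196904 -0.33210339  0.095     ]
607.5 412.5 285.0 26.100866317749023 (400, 260, 28, 51) [ 0.31024543 -0.4639187   0.095     ]
```

View pics/w1.png

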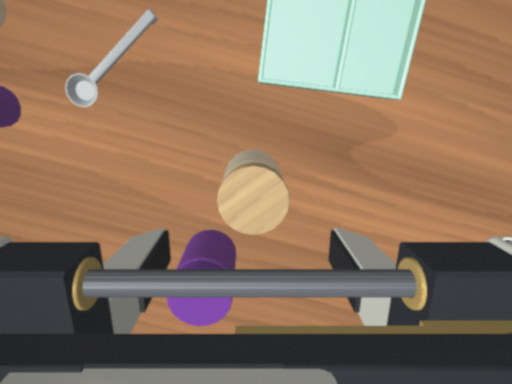

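The wrist view shows the tall jar's bamboo lid at (253,198), the purple one at (205,280), the spoon and the tray.

```bash
python3 - <<'E'
from h import *
p=viewer.camera_params("wrist")
print(ray(p,(253,198.5),.095), ray(p,(218,199),.095)-ray(p,(289,199),.095))
t=ray(p,(253,198.5),.095); print(rel((t[0],t[1],.055),.268))
f=lambda c,z=.009:ray(p,c,z)[:2]
b,h=f((82,90)),f((152,14)); d=b-h;print("spoon",b,h,np.linalg.norm(d),np.arctan2(d[1],d[0]))
print("tray near corners rim",f((260,82),.018),f((401,97),.018), f((342,88),.018))
E
```

```text
[ 0.35206359 -0.29861037  0.095     ] [-0.01609139  0.05737836  0.        ]
(array([ 0.24,  0.31, 12.47]), array([-0.2, -0. ,  0.2]))
spoon [ 0.39120734 -0.10561472] [ 0.47888728 -0.16255893] 0.10454862354221345 2.5656003044670643
tray near corners rim [ 0.44719837 -0.27958966] [ 0.47165251 -0.41974386] [ 0.46375872 -0.35977437]
```

step_arm:
  increments:
    - {"delta_pos": [0.15, 0.2, 4], "dr": [0, 0, 0], "fingers": -1}
    - {"delta_pos": [0.15, 0.2, 9], "dr": [0, 0, 0], "fingers": -1}
    - {"delta_pos": [0.15, 0.2, 12.5], "dr": [0, 0, 0], "fingers": -1}
    - {"delta_pos": [0.15, 0.2, 12.5], "dr": [0, 0, 0], "fingers": -1}
    - {"delta_pos": [0.15, 0.2, 12.5], "dr": [0, 0, 0], "fingers": 0.6}
  newtons: 20

```text
time: 1.4
tool_pos: [0.3492, -0.3032, 0.0567]
tool_rot: [3.14, -0.001, 0.268]
contact_force: [0.8, -0.3, 0.7]
opening: 0.0859
grip_force: 0.0
```

step_arm:
  increments:
    - {"delta_pos": [0, 0, 0], "dr": [0, 0, 0], "fingers": 0.6}
    - {"delta_pos": [0, 0, 0], "dr": [0, 0, 0], "fingers": 0.6}
    - {"delta_pos": [0, 0, 0], "dr": [0, 0, 0], "fingers": 0.6}
    - {"delta_pos": [0, 0, 0], "dr": [0, 0, 0], "fingers": 0.6}
    - {"delta_pos": [0, 0, 0], "dr": [0, 0, 0], "fingers": 0.6}

```text
time: 2.02
tool_pos: [0.349, -0.3024, 0.0565]
tool_rot: [3.141, -0.0, 0.269]
contact_force: [-1.2, 2.5, 6.7]
opening: 0.0617
grip_force: 20.0
```

step_arm:
  increments:
    - {"delta_pos": [0, 0, -4], "dr": [0, 0, 0], "fingers": 0.6}
    - {"delta_pos": [0, 0, -9], "dr": [0, 0, 0], "fingers": 0.6}
    - {"delta_pos": [0, 0, -15], "dr": [0, 0, 0], "fingers": 0.6}
    - {"delta_pos": [4, -2.5, -16], "dr": [0, 0, 0], "fingers": 0.6}
    - {"delta_pos": [8.5, -5.5, -16], "dr": [0, 0, 0], "fingers": 0.6}

```text
time: 2.65
tool_pos: [0.417, -0.2268, 0.2171]
tool_rot: [3.139, -0.002, 0.266]
contact_force: [1.4, 0.4, -3.9]
opening: 0.0614
grip_force: 20.0
```

step_arm:
  increments:
    - {"delta_pos": [5, -3.5, 0], "dr": [0, 0, 0], "fingers": 0.6}
    - {"delta_pos": [10, -7, 0], "dr": [0, 0, 0], "fingers": 0.6}
    - {"delta_pos": [15, -10.5, 0], "dr": [0, 0, 0], "fingers": 0.6}
    - {"delta_pos": [20, -14.5, 0], "dr": [0, 0, 0], "fingers": 0.6}
    - {"delta_pos": [20, -14.5, 0], "dr": [0, 0, 0], "fingers": 0.6}

```text
time: 3.28
tool_pos: [0.5718, -0.03, 0.2147]
tool_rot: [-3.14, 0.0, 0.274]
contact_force: [-0.9, -1.4, -3.2]
opening: 0.0615
grip_force: 20.0
```

```bash
python3 - <<'E'
from h import *
s=robot.observe();print(s["time"],s["tool_pos"],s["tool_rot"],s["opening"])
im,p=snap("w2")
E
```

```text
3.275 [ 0.57182392 -0.02996621  0.21472711] [-3.14042031e+00  2.71975702e-04  2.74063381e-01] 0.06146840182897563
```

View pics/w2.png

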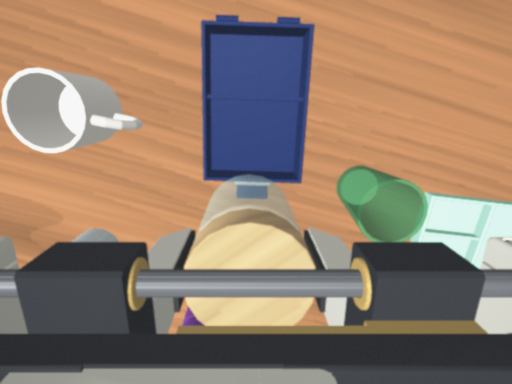

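The box's outer corners in the wrist view are (202,22), (313,26), (302,182) and (204,180). The cross wall's top is at row 98, and the jar is held upright.

```bash
python3 - <<'E'
from h import *
p=viewer.camera_params("wrist")
q=np.array([ray(p,c,.045)[:2] for c in((202,22),(313,26),(302,182),(204,180))]);print(q, np.linalg.norm(np.diff(q,axis=0),axis=1),q.mean(0))
ex=q[0]-q[3]+q[1]-q[2];print("yaw",np.arctan2(ex[1],ex[0])); ex/=np.linalg.norm(ex)
c=[ray(p,u,.036)[:2] for u in((213,98),(305,100))];print("cross",c,"centre from cross",np.mean(c,0)-.010*ex)
m=q.mean(0);print("large",m-.034*ex,"small",m+.044*ex)
t=m-.034*ex;print(rel((*t,.08),.268))
E
```

```text
[[ 0.70633137  0.05376413]
 [ 0.73189826 -0.05032408]
 [ 0.58132244 -0.08965848]
 [ 0.55404047  0.01614794]] [0.10718219 0.15562864 0.10926712] [ 0.64339814 -0.01751762]
yaw 0.24880938185289092
cross [array([0.64120456, 0.02809918]), array([ 0.66555984, -0.06631942])] centre from cross [ 0.64369014 -0.02157262]
large [ 0.61044512 -0.02589013] small [ 0.68604321 -0.00668261]
(array([ 4.  ,  0.5 , 13.46]), array([-0. ,  0.1,  0.3]))
```

step_arm:
  increments:
    - {"delta_pos": [2, 0.3, 0], "dr": [0, 0, 1.2], "fingers": 0.6}
    - {"delta_pos": [3.8, 0.5, 0], "dr": [0, 0, 1.2], "fingers": 0.6}
    - {"delta_pos": [3.8, 0.5, 3], "dr": [0, 0, 1.2], "fingers": 0.6}
    - {"delta_pos": [3.8, 0.5, 7], "dr": [0, 0, 1.2], "fingers": 0.6}
    - {"delta_pos": [3.8, 0.5, 10], "dr": [0, 0, 1.2], "fingers": 0.6}

```text
time: 3.95
tool_pos: [0.607, -0.0301, 0.1139]
tool_rot: [-3.141, 0.002, 0.246]
contact_force: [-0.0, 0.1, -2.6]
opening: 0.0616
grip_force: 20.0
```

step_arm:
  increments:
    - {"delta_pos": [0, 0, 2], "dr": [0, 0, 0], "fingers": 0.6}
    - {"delta_pos": [0, 0, 4], "dr": [0, 0, 0], "fingers": 0.6}
    - {"delta_pos": [0, 0, 4.8], "dr": [0, 0, 0], "fingers": 0.6}
    - {"delta_pos": [0, 0, 5.1], "dr": [0, 0, 0], "fingers": 0.6}
    - {"delta_pos": [0, 0, 5.1], "dr": [0, 0, 0], "fingers": 0.6}

```text
time: 4.58
tool_pos: [0.6087, -0.029, 0.0653]
tool_rot: [3.141, -0.001, 0.247]
contact_force: [-0.1, 0.5, -2.5]
opening: 0.062
grip_force: 20.0
```

step_arm:
  increments:
    - {"delta_pos": [0.1, -0.3, 0.2], "dr": [0, 0, 0], "fingers": 0.6}
    - {"delta_pos": [0.1, -0.3, 0.4], "dr": [0, 0, 0], "fingers": 0.6}
    - {"delta_pos": [0.1, -0.3, 0.45], "dr": [0, 0, 0], "fingers": 0.6}
    - {"delta_pos": [0.1, -0.3, 0.45], "dr": [0, 0, 0], "fingers": 0.6}
    - {"delta_pos": [0.1, -0.3, 0.45], "dr": [0, 0, 0], "fingers": 0.6}

```text
time: 5.2
tool_pos: [0.6088, -0.0253, 0.0605]
tool_rot: [-3.142, -0.0, 0.248]
contact_force: [-0.9, 2.7, 2.2]
opening: 0.0617
grip_force: 20.0
```

step_arm:
  increments:
    - {"delta_pos": [0, 0, 0], "dr": [0, 0, 0], "fingers": -0.7}
    - {"delta_pos": [0, 0, 0], "dr": [0, 0, 0], "fingers": -0.7}
    - {"delta_pos": [0, 0, 0], "dr": [0, 0, 0], "fingers": -0.7}
    - {"delta_pos": [0, 0, -0.5], "dr": [0, 0, 0], "fingers": -0.7}
    - {"delta_pos": [0, 0, -3], "dr": [0, 0, 0], "fingers": -0.7}

```text
time: 5.82
tool_pos: [0.6077, -0.0254, 0.0893]
tool_rot: [-3.14, 0.003, 0.248]
contact_force: [0.7, -0.1, 0.2]
opening: 0.078
grip_force: 0.0
```

step_arm:
  increments:
    - {"delta_pos": [0, 0, -4], "dr": [0, 0, 0], "fingers": -0.7}
    - {"delta_pos": [0, 0, -9], "dr": [0, 0, 0], "fingers": -0.7}
    - {"delta_pos": [-6, 0, -11], "dr": [0, 0, 0], "fingers": -0.7}
    - {"delta_pos": [-12, 0, -11], "dr": [0, 0, 0], "fingers": -0.7}
    - {"delta_pos": [-14, 0, -11], "dr": [0, 0, 0], "fingers": -0.7}

```text
time: 6.45
tool_pos: [0.4701, -0.06, 0.201]
tool_rot: [3.141, 0.0, 0.247]
contact_force: [1.1, 0.4, 0.3]
opening: 0.0778
grip_force: 0.0
```

```bash
python3 - <<'E'
from h import *
s=robot.observe();print(s["time"],s["tool_pos"],s["tool_rot"],s["opening"])
print(rel((.44,-.001,.16),.25))
E
```

```text
6.45 [ 0.47009457 -0.06003697  0.20095787] [3.14132608e+00 3.30676446e-04 2.46859130e-01] 0.07783056230915138
(array([-1.47, -6.46,  4.09]), array([ 0. ,  0. , -0.2]))
```

step_arm:
  increments:
    - {"delta_pos": [-0.8, -3.2, 1], "dr": [0, 0, 0], "fingers": -0.6}
    - {"delta_pos": [-1.5, -6.4, 3], "dr": [0, 0, 0], "fingers": -0.6}
    - {"delta_pos": [-1.5, -6.4, 3], "dr": [0, 0, 0], "fingers": -0.6}
    - {"delta_pos": [-1.5, -6.4, 3], "dr": [0, 0, 0], "fingers": -0.6}
    - {"delta_pos": [-1.5, -6.4, 3], "dr": [0, 0, 0], "fingers": -0.6}

```text
time: 7.08
tool_pos: [0.4437, -0.0021, 0.1708]
tool_rot: [3.141, -0.001, 0.247]
contact_force: [-0.1, 0.3, -0.5]
opening: 0.0733
grip_force: 0.0
```

```bash
python3 - <<'E'
from h import *
s=robot.observe();print(s["time"],s["tool_pos"],s["tool_rot"],s["opening"])
im,p=snap("w3"); print("expected px",proj(p,(.44,-.001,.06)),"tcp px",proj(p,s["tool_pos"]))
hsv=cv2.cvtColor(im,cv2.COLOR_RGB2HSV)
u,v=proj(p,(.44,-.001,.06)).astype(int); print(hsv[v,u])
for c in blobs(im,(14,60,170),(25,135,255),300)[:6]:
    (x,y),r=cv2.minEnclosingCircle(c); print(cv2.contourArea(c),x,y,r,cv2.boundingRect(c),ray(p,(x,y),.06))
E
```

```text
7.075 [ 0.4436695  -0.00212802  0.17082254] [ 3.14069934e+00 -1.42056768e-03  2.46986181e-01] 0.07333795093270486
expected px [247.26720993 195.98431527] tcp px [249.68397087 247.10412585]
[ 19  90 219]
2455.5 340.5 1.5 45.524818420410156 (295, 0, 92, 38) [ 0.61107826 -0.0327667   0.06      ]
1711.0 247.44595336914062 193.1081085205078 25.251150131225586 (224, 172, 49, 47) [ 0.44273758 -0.0004831   0.06      ]
428.5 381.0 285.5 25.224096298217773 (372, 261, 22, 50) [ 0.38094341 -0.15619001  0.06      ]
```

View pics/w3.png

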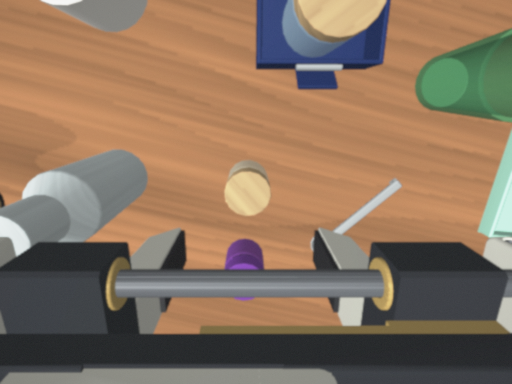

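The wrist view shows the tall jar standing in the box's near (large) compartment. The short jar's bamboo lid is at (247,193), the purple one is behind it at (244,265), and the bottle is clear to the left.

step_arm:
  increments:
    - {"delta_pos": [-0.05, -0.15, 4], "dr": [0, 0, 0], "fingers": -0.6}
    - {"delta_pos": [-0.05, -0.15, 8], "dr": [0, 0, 0], "fingers": -0.6}
    - {"delta_pos": [-0.05, -0.15, 12], "dr": [0, 0, 0], "fingers": -0.6}
    - {"delta_pos": [-0.05, -0.15, 14], "dr": [0, 0, 0], "fingers": -0.6}
    - {"delta_pos": [-0.05, -0.15, 14], "dr": [0, 0, 0], "fingers": -0.6}

```text
time: 7.75
tool_pos: [0.4414, -0.0004, 0.0292]
tool_rot: [-3.141, 0.003, 0.247]
contact_force: [0.7, -0.0, 1.1]
opening: 0.074
grip_force: 0.0
```

step_arm:
  increments:
    - {"delta_pos": [0, 0, 0], "dr": [0, 0, 0], "fingers": 0.8}
    - {"delta_pos": [0, 0, 0], "dr": [0, 0, 0], "fingers": 0.8}
    - {"delta_pos": [0, 0, 0], "dr": [0, 0, 0], "fingers": 0.8}
    - {"delta_pos": [0, 0, 0], "dr": [0, 0, 0], "fingers": 0.8}
    - {"delta_pos": [0, 0, 0], "dr": [0, 0, 0], "fingers": 0.8}

```text
time: 8.38
tool_pos: [0.4424, -0.0002, 0.0308]
tool_rot: [3.141, -0.001, 0.248]
contact_force: [-0.2, -1.1, 7.3]
opening: 0.0436
grip_force: 20.0
```

step_arm:
  increments:
    - {"delta_pos": [0, 0, -5], "dr": [0, 0, 0], "fingers": 0.8}
    - {"delta_pos": [0, 0, -11], "dr": [0, 0, 0], "fingers": 0.8}
    - {"delta_pos": [3, 1, -17], "dr": [0, 0, 0], "fingers": 0.8}
    - {"delta_pos": [8, 2.4, -17.5], "dr": [0, 0, 0], "fingers": 0.8}
    - {"delta_pos": [13, 3.8, -17.5], "dr": [0, 0, 0], "fingers": 0.8}

```text
time: 9.0
tool_pos: [0.5791, -0.0051, 0.2069]
tool_rot: [3.14, -0.003, 0.248]
contact_force: [0.1, -0.0, -1.4]
opening: 0.0434
grip_force: 20.0
```

step_arm:
  increments:
    - {"delta_pos": [5, 1.4, 0], "dr": [0, 0, 0], "fingers": 0.8}
    - {"delta_pos": [10.4, 2.8, 0], "dr": [0, 0, 0], "fingers": 0.8}
    - {"delta_pos": [10.4, 2.8, 0], "dr": [0, 0, 0], "fingers": 0.8}
    - {"delta_pos": [10.4, 2.8, 2], "dr": [0, 0, 0], "fingers": 0.8}
    - {"delta_pos": [10.4, 2.8, 4], "dr": [0, 0, 0], "fingers": 0.8}

```text
time: 9.62
tool_pos: [0.6839, -0.0066, 0.1643]
tool_rot: [-3.141, 0.001, 0.248]
contact_force: [0.6, 0.2, -1.5]
opening: 0.0437
grip_force: 20.0
```

```bash
python3 - <<'E'
from h import *
s=robot.observe();print(s["time"],s["tool_pos"],s["tool_rot"],s["opening"])
im,p=snap("w4")
E
```

```text
9.625 [ 0.68388177 -0.00655866  0.16427503] [-3.14116676e+00  1.38395501e-03  2.47861391e-01] 0.043663928700360705
```

View pics/w4.png

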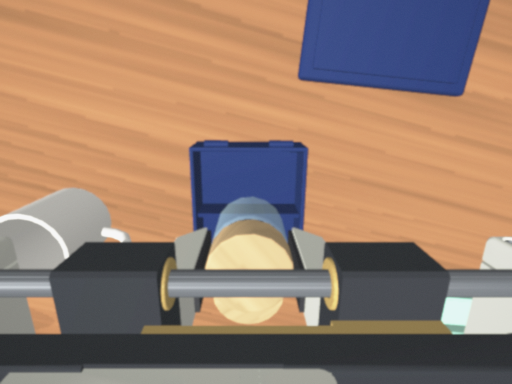

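The far rim corners are at (190,143) and (307,147), and the jar hangs over the small compartment.

```bash
python3 - <<'E'
from h import *
p=viewer.camera_params("wrist"); s=robot.observe()
a,b=[ray(p,u,.045)[:2] for u in((191,144),(306,148))]; m=(a+b)/2; ex=np.array([np.cos(.25),np.sin(.25)])
print(a,b,np.linalg.norm(a-b),"small",m-.036*ex); print(rel((*(m-.036*ex),.036),.25))
E
```

```text
[0.71121538 0.05541742] [ 0.73321775 -0.04571753] 0.10350063941620515 small [ 0.68733572 -0.00405659]
(array([ 0.62, -0.08, 12.5 ]), array([-0.1,  0.4, -0.1]))
```

step_arm:
  increments:
    - {"delta_pos": [0.35, 0, 3], "dr": [0, 0, 0], "fingers": 0.8}
    - {"delta_pos": [0.35, 0, 6], "dr": [0, 0, 0], "fingers": 0.8}
    - {"delta_pos": [0.35, 0, 9], "dr": [0, 0, 0], "fingers": 0.8}
    - {"delta_pos": [0.35, 0, 11.5], "dr": [0, 0, 0], "fingers": 0.8}
    - {"delta_pos": [0.35, 0, 12.2], "dr": [0, 0, 0], "fingers": 0.8}

```text
time: 10.3
tool_pos: [0.6866, -0.0057, 0.0417]
tool_rot: [-3.14, 0.004, 0.248]
contact_force: [0.2, 0.1, -1.3]
opening: 0.0439
grip_force: 20.0
```

step_arm:
  increments:
    - {"delta_pos": [0, 0, 0.2], "dr": [0, 0, 0], "fingers": 0.8}
    - {"delta_pos": [0, 0, 0.4], "dr": [0, 0, 0], "fingers": 0.8}
    - {"delta_pos": [0, 0, 0.5], "dr": [0, 0, 0], "fingers": 0.8}
    - {"delta_pos": [0, 0, 0.5], "dr": [0, 0, 0], "fingers": 0.8}
    - {"delta_pos": [0, 0, 0.5], "dr": [0, 0, 0], "fingers": 0.8}

```text
time: 10.92
tool_pos: [0.6884, -0.0059, 0.0385]
tool_rot: [3.141, -0.0, 0.248]
contact_force: [-0.5, -1.3, -0.8]
opening: 0.0433
grip_force: 20.0
```

step_arm:
  increments:
    - {"delta_pos": [-0.1, 0, 0.15], "dr": [0, 0, 0], "fingers": 0.8}
    - {"delta_pos": [-0.1, 0, 0.3], "dr": [0, 0, 0], "fingers": 0.8}
    - {"delta_pos": [-0.1, 0, 0.35], "dr": [0, 0, 0], "fingers": 0.8}
    - {"delta_pos": [-0.1, 0, 0.35], "dr": [0, 0, 0], "fingers": 0.8}
    - {"delta_pos": [-0.1, 0, 0.35], "dr": [0, 0, 0], "fingers": 0.8}

```text
time: 11.55
tool_pos: [0.6873, -0.0061, 0.0349]
tool_rot: [3.141, 0.0, 0.248]
contact_force: [-1.2, 0.2, 1.3]
opening: 0.0433
grip_force: 20.0
```

step_arm:
  increments:
    - {"delta_pos": [0, 0, 0], "dr": [0, 0, 0], "fingers": -0.18}
    - {"delta_pos": [0, 0, 0], "dr": [0, 0, 0], "fingers": -0.18}
    - {"delta_pos": [0, 0, 0], "dr": [0, 0, 0], "fingers": -0.18}
    - {"delta_pos": [0, 0, -0.7], "dr": [0, 0, 0], "fingers": -0.18}
    - {"delta_pos": [0, 0, -4], "dr": [0, 0, 0], "fingers": -0.18}

```text
time: 12.18
tool_pos: [0.6859, -0.006, 0.0732]
tool_rot: [-3.14, 0.005, 0.248]
contact_force: [0.3, 0.3, 0.4]
opening: 0.0541
grip_force: 0.0
```

step_arm:
  increments:
    - {"delta_pos": [0, 0, -5], "dr": [0, 0, 0], "fingers": -0.2}
    - {"delta_pos": [0, 0, -11], "dr": [0, 0, 0], "fingers": -0.2}
    - {"delta_pos": [-5, 2, -13], "dr": [0, 0, 0], "fingers": 0.1}
    - {"delta_pos": [-11, 4, -13], "dr": [0, 0, 0], "fingers": 0.3}
    - {"delta_pos": [-17, 6, -13], "dr": [0, 0, 0], "fingers": 0.3}

```text
time: 12.8
tool_pos: [0.5371, -0.106, 0.2057]
tool_rot: [3.14, -0.001, 0.248]
contact_force: [-0.6, -0.7, -0.3]
opening: 0.0337
grip_force: 0.0
```

```bash
python3 - <<'E'
from h import *
s=robot.observe();print(s["time"],s["tool_pos"],s["tool_rot"],s["opening"],s["qpos"])
for y in (2.57-np.pi/1,2.57): print(rel((.428,-.128,.13),y))
E
```

```text
12.8 [ 0.537084   -0.10595168  0.20565729] [ 3.14020250e+00 -1.47738313e-03  2.48293688e-01] 0.033660263862773036 [-3.34584362e-01  3.99134927e-01  1.49752686e+00 -3.66966153e-04
  1.24293226e+00  9.88037128e-01]
(array([-11.13,  -0.55,   7.55]), array([ 0. , -0.1, 47. ]))
(array([-11.13,  -0.55,   7.55]), array([ 1.00e-01,  0.00e+00, -1.33e+02]))
```

step_arm:
  increments:
    - {"delta_pos": [-2.5, -0.1, 1], "dr": [0, 0, 10], "fingers": 0.3}
    - {"delta_pos": [-5, -0.2, 2.5], "dr": [0, 0, 20], "fingers": 0.3}
    - {"delta_pos": [-7.5, -0.3, 4], "dr": [0, 0, 30], "fingers": 0.3}
    - {"delta_pos": [-10, -0.4, 5.5], "dr": [0, 0, 40], "fingers": 0.3}
    - {"delta_pos": [-11.1, -0.55, 5.5], "dr": [0, 0, 47], "fingers": 0.3}

```text
time: 13.42
tool_pos: [0.4279, -0.1269, 0.1494]
tool_rot: [3.141, 0.002, -0.578]
contact_force: [-0.9, 0.1, 0.4]
opening: 0.0322
grip_force: 0.0
```

```bash
python3 - <<'E'
from h import *
s=robot.observe();print(s["time"],s["tool_pos"],s["tool_rot"],s["opening"])
im,p=snap("w5"); print("tcp px",proj(p,s["tool_pos"]),"spoon",proj(p,(.428,-.1285,.009)))
for c in blobs(im,(0,0,110),(180,60,255),200)[:8]:
    l=cv2.fitLine(c,cv2.DIST_L2,0,.01,.01).ravel();t=(c[:,0]-l[2:])@l[:2]
    a,b=ray(p,l[2:]+l[:2]*t.min(),.009)[:2],ray(p,l[2:]+l[:2]*t.max(),.009)[:2]
    print(cv2.contourArea(c),cv2.boundingRect(c),a,b,np.arctan2(*(b-a)[::-1]))
E
```

```text
13.425 [ 0.42793167 -0.12692563  0.1493545 ] [ 3.14126605e+00  1.54933693e-03 -5.77938823e-01] 0.03215887406777169
tcp px [250.40839973 246.30702368] spoon [251.20002916 182.62645571]
6870.5 (315, 0, 160, 83) [ 0.51215743 -0.25340815] [ 0.44888359 -0.37461517] -2.0519130635563254
4835.5 (0, 280, 113, 55) [0.45639387 0.20769633] [0.40230274 0.07469972] -1.9570743221865954
4166.0 (0, 369, 338, 15) [0.38749716 0.27527515] [ 0.15871728 -0.08238377] -2.139867840072637
2684.0 (426, 283, 86, 52) [ 0.21880752 -0.23207755] [ 0.11727843 -0.29859885] -2.5615744822934454
2332.0 (188, 282, 124, 45) [0.35346859 0.00624828] [ 0.27602569 -0.11172365] -2.1516938630926603
1538.0 (238, 120, 32, 119) [ 0.47905867 -0.16356258] [ 0.37485348 -0.09740927] 2.5759508223065586
863.5 (481, 237, 31, 34) [ 0.19568356 -0.29294856] [ 0.22809245 -0.32673975] -0.8062757444675615
692.0 (283, 229, 31, 41) [ 0.36318331 -0.13847338] [ 0.31359328 -0.12136572] 2.809395434236425
```

View pics/w5.png

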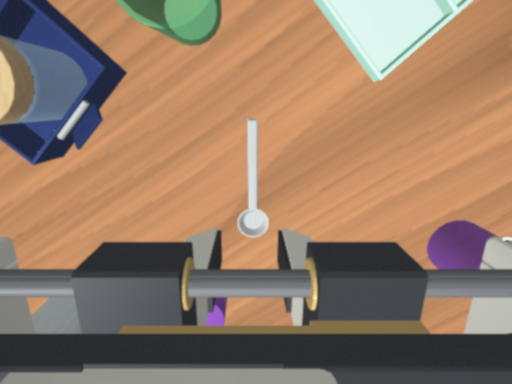

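step_arm:
  increments:
    - {"delta_pos": [-0.9, 0.3, 4], "dr": [0, 0, -0.7], "fingers": 0.3}
    - {"delta_pos": [-0.9, 0.3, 8], "dr": [0, 0, -0.7], "fingers": 0.3}
    - {"delta_pos": [-0.9, 0.3, 12], "dr": [0, 0, -0.7], "fingers": 0.3}
    - {"delta_pos": [-0.9, 0.3, 14], "dr": [0, 0, -0.7], "fingers": 0.3}
    - {"delta_pos": [-0.9, 0.3, 14.5], "dr": [0, 0, -0.7], "fingers": 0.3}

```text
time: 14.1
tool_pos: [0.4204, -0.1246, 0.0041]
tool_rot: [3.141, 0.001, -0.559]
contact_force: [-0.3, -0.3, 1.2]
opening: 0.0323
grip_force: 0.0
```

step_arm:
  increments:
    - {"delta_pos": [0, 0, 0.1], "dr": [0, 0, 0], "fingers": 0.3}
    - {"delta_pos": [0, 0, 0.1], "dr": [0, 0, 0], "fingers": 0.3}
    - {"delta_pos": [0, 0, 0.1], "dr": [0, 0, 0], "fingers": 0.3}
    - {"delta_pos": [0, 0, 0.1], "dr": [0, 0, 0], "fingers": 0.3}
    - {"delta_pos": [0, 0, 0.1], "dr": [0, 0, 0], "fingers": 0.3}

```text
time: 14.72
tool_pos: [0.4205, -0.1247, 0.0039]
tool_rot: [3.142, -0.0, -0.56]
contact_force: [0.2, 0.1, -0.2]
opening: 0.0321
grip_force: 0.0
```

step_arm:
  increments:
    - {"delta_pos": [0, 0, 0.2], "dr": [0, 0, 0], "fingers": 0.3}
    - {"delta_pos": [0, 0, 0.2], "dr": [0, 0, 0], "fingers": 1}
    - {"delta_pos": [0, 0, 0.2], "dr": [0, 0, 0], "fingers": 1}
    - {"delta_pos": [0, 0, 0.2], "dr": [0, 0, 0], "fingers": 1}
    - {"delta_pos": [0, 0, 0.2], "dr": [0, 0, 0], "fingers": 1}
  newtons: 20

```text
time: 15.35
tool_pos: [0.4204, -0.1247, 0.0017]
tool_rot: [3.142, 0.0, -0.56]
contact_force: [1.1, 0.4, -0.8]
opening: 0.0097
grip_force: 20.0
```

step_arm:
  increments:
    - {"delta_pos": [0, 0, 0], "dr": [0, 0, 0], "fingers": 1}
    - {"delta_pos": [0, 0, -1], "dr": [0, 0, 0], "fingers": 1}
    - {"delta_pos": [0, 0, -3], "dr": [0, 0, 0], "fingers": 1}
    - {"delta_pos": [0, 0, -6], "dr": [0, 0, 0], "fingers": 1}
    - {"delta_pos": [0, 0, -10], "dr": [0, 0, 0], "fingers": 1}

```text
time: 15.98
tool_pos: [0.4198, -0.1244, 0.1028]
tool_rot: [3.141, 0.001, -0.56]
contact_force: [1.3, 0.1, -1.1]
opening: 0.0097
grip_force: 20.0
```

```bash
python3 - <<'E'
from h import *
s=robot.observe();print(s["time"],s["tool_pos"],s["tool_rot"],s["opening"])
# tray from top picture rim corners and wrist near corners
p=viewer.camera_params("top")
f=lambda c,z:ray(p,(np.array(c)+.5)/3.8-.5+[225,75],z)[:2]
q=np.array([f(c,.018) for c in((498,225),(716,187),(766,418),(545,460))]); print(q,q.mean(0)); ex=q[0]-q[3]+q[1]-q[2]; ey=q[0]-q[1]+q[3]-q[2]
y=np.arctan2(ex[1],ex[0]); print(y,np.arctan2(-ey[0],ey[1]))
E
```

```text
15.975 [ 0.41984362 -0.12441658  0.10283288] [ 3.14141298e+00  1.23688400e-03 -5.60361071e-01] 0.009688565869670136
[[ 0.60155157 -0.24973884]
 [ 0.62471542 -0.39581468]
 [ 0.47018341 -0.41978997]
 [ 0.44548207 -0.27359296]] [ 0.53548311 -0.33473411]
0.15278950777759287 0.1623278711567768
```

step_arm:
  increments:
    - {"delta_pos": [4, 2, -4], "dr": [0, 0, -8], "fingers": 1}
    - {"delta_pos": [8, 5, -6], "dr": [0, 0, -16], "fingers": 1}
    - {"delta_pos": [13, 8.5, -6], "dr": [0, 0, -25], "fingers": 1}
    - {"delta_pos": [18, 12, -6], "dr": [0, 0, -33], "fingers": 1}
    - {"delta_pos": [22.9, 15.4, -6], "dr": [0, 0, -41], "fingers": 1}

```text
time: 16.6
tool_pos: [0.5329, -0.3786, 0.1627]
tool_rot: [3.141, -0.001, 0.16]
contact_force: [1.1, -0.2, -0.1]
opening: 0.0096
grip_force: 20.0
```

step_arm:
  increments:
    - {"delta_pos": [0, 0, 0], "dr": [0, 0, 0], "fingers": 1}
    - {"delta_pos": [0, 0, 0], "dr": [0, 0, 0], "fingers": 1}
    - {"delta_pos": [0, 0, 0], "dr": [0, 0, 0], "fingers": 1}
    - {"delta_pos": [0, 0, 0], "dr": [0, 0, 0], "fingers": 1}
    - {"delta_pos": [0, 0, 0], "dr": [0, 0, 0], "fingers": 1}

```text
time: 17.23
tool_pos: [0.5326, -0.3763, 0.1623]
tool_rot: [3.141, -0.0, 0.156]
contact_force: [0.7, -0.2, -0.5]
opening: 0.0099
grip_force: 20.0
```

```bash
python3 - <<'E'
from h import *
s=robot.observe();print(s["time"],s["tool_pos"],s["tool_rot"],s["opening"])
im,p=snap("w6"); print(proj(p,s["tool_pos"]))
E
```

```text
17.225 [ 0.53255895 -0.37626685  0.16229513] [ 3.14108075e+00 -2.96667365e-04  1.55755614e-01] 0.009853881511571155
[249.80985906 247.0929133 ]
```

View pics/w6.png

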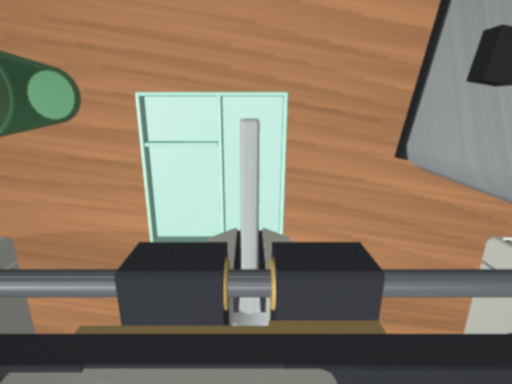

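The spoon is held level, with its handle end at (249,120). The tray's rim corners are (136,93), (287,93) and (150,242), the long-bay divider is at u=221, and the toaster's near corner is at (400,155).

```bash
python3 - <<'E'
from h import *
p=viewer.camera_params("wrist"); s=robot.observe(); r=R.from_euler("xyz",s["tool_rot"])
print("tip px if level",proj(p,s["tool_pos"]+r.apply([.072,0,-.006])),proj(p,s["tool_pos"]+r.apply([.072,0,.009])))
a,b,c=[ray(p,u,.018)[:2] for u in((136,93),(287,93),(151,240))]; print(a,b,c,np.linalg.norm(a-b),np.linalg.norm(a-c))
d1=a-b;print("yaw ey",np.arctan2(-d1[0],d1[1]),"yaw ex",np.arctan2(*(a-c)[::-1]))
y=.16; ex=np.array([np.cos(y),np.sin(y)]); ey=np.array([-ex[1],ex[0]])
m=(a+b)/2-.08*ex; m2=(a+c)/2-.073*ey; print("centre",m,m2)
w=[ray(p,u,.018)[:2] for u in((221,160),(285,160))]; print("divider",w, "mid y of long bay (tool y)",[((x-s["tool_pos"][:2])@-ey) for x in w])
print("toaster",ray(p,(400,155),0), "in tool", r.inv().apply(ray(p,(400,155),0)-s["tool_pos"]))
E
```

```text
tip px if level [249.979783   117.95370899] [249.9189635  116.64947644]
[ 0.60296658 -0.2566011 ] [ 0.62520825 -0.39765555] [ 0.45272426 -0.28024164] 0.1427972357432825 0.15209085205497702
yaw ey 0.1563938129113056 yaw ex 0.15606973371779617
centre [ 0.53510923 -0.33987379] [ 0.53947565 -0.34048896]
divider [array([ 0.55201639, -0.34426941]), array([ 0.56205058, -0.40791097])] mid y of long bay (tool y) [np.float64(-0.028611436344671393), np.float64(0.03581588125130391)]
toaster [ 0.58345035 -0.53015211  0.        ] in tool [0.02637985 0.159722   0.16224429]
```

step_arm:
  increments:
    - {"delta_pos": [0, 0.35, 4], "dr": [0, 0, 0], "fingers": 1}
    - {"delta_pos": [0, 0.35, 8], "dr": [0, 0, 0], "fingers": 1}
    - {"delta_pos": [0, 0.35, 12], "dr": [0, 0, 0], "fingers": 1}
    - {"delta_pos": [0, 0.35, 13.5], "dr": [0, 0, 0], "fingers": 1}
    - {"delta_pos": [0, 0.35, 13.5], "dr": [0, 0, 0], "fingers": 1}

```text
time: 17.9
tool_pos: [0.5329, -0.3801, 0.0263]
tool_rot: [-3.141, 0.001, 0.155]
contact_force: [-0.1, -0.3, 0.2]
opening: 0.0096
grip_force: 20.0
```

step_arm:
  increments:
    - {"delta_pos": [0, 0, 0.7], "dr": [0, 0, 0], "fingers": 1}
    - {"delta_pos": [0, 0, 1.4], "dr": [0, 0, 0], "fingers": 1}
    - {"delta_pos": [0, 0, 1.8], "dr": [0, 0, 0], "fingers": 1}
    - {"delta_pos": [0, 0, 2], "dr": [0, 0, 0], "fingers": 1}
    - {"delta_pos": [0, 0, 2], "dr": [0, 0, 0], "fingers": 1}

```text
time: 18.52
tool_pos: [0.533, -0.3803, 0.0067]
tool_rot: [-3.142, 0.0, 0.155]
contact_force: [0.3, 0.1, -1.6]
opening: 0.0095
grip_force: 20.0
```

step_arm:
  increments:
    - {"delta_pos": [0, 0, 0.1], "dr": [0, 0, 0], "fingers": 1}
    - {"delta_pos": [0, 0, 0.1], "dr": [0, 0, 0], "fingers": 0.64}
    - {"delta_pos": [0, 0, 0.1], "dr": [0, 0, 0], "fingers": 0.64}
    - {"delta_pos": [0, 0, 0.1], "dr": [0, 0, 0], "fingers": 0.64}
    - {"delta_pos": [0, 0, -1.5], "dr": [0, 0, 0], "fingers": 0.64}

```text
time: 19.15
tool_pos: [0.5323, -0.3797, 0.0211]
tool_rot: [-3.139, 0.002, 0.155]
contact_force: [-0.2, -0.3, 0.2]
opening: 0.0162
grip_force: 0.0
```

step_arm:
  increments:
    - {"delta_pos": [0, 0, -5], "dr": [0, 0, 0], "fingers": 0.6}
    - {"delta_pos": [0, 0, -10], "dr": [0, 0, 0], "fingers": 0}
    - {"delta_pos": [0, 0, -16], "dr": [0, 0, 0], "fingers": -0.6}
    - {"delta_pos": [-5, -3, -18], "dr": [0, 0, 0], "fingers": -0.6}
    - {"delta_pos": [-10, -6, -18], "dr": [0, 0, 0], "fingers": -0.6}

```text
time: 19.77
tool_pos: [0.4247, -0.3368, 0.205]
tool_rot: [3.136, -0.004, 0.156]
contact_force: [-0.7, -0.1, -0.5]
opening: 0.0537
grip_force: 0.0
```

```bash
python3 - <<'E'
from h import *
s=robot.observe();print(s["time"],s["tool_pos"],s["tool_rot"],s["opening"])
im,p=snap("w7"); 
print("bay corners",[proj(p,(*(np.array([.537,-.34])+R.from_euler("z",.157).apply([x,y,0])[:2]),.003)).round() for x,y in((-.076,-.069),(-.076,-.009),(.076,-.009),(.076,-.069))])
E
```

```text
19.775 [ 0.4247079  -0.33682026  0.2050424 ] [ 3.13604734 -0.00352368  0.15587168] 0.05368842349638391
bay corners [array([324., 143.]), array([274., 143.]), array([277.,  -4.]), array([335.,  -4.])]
```

View pics/w7.png

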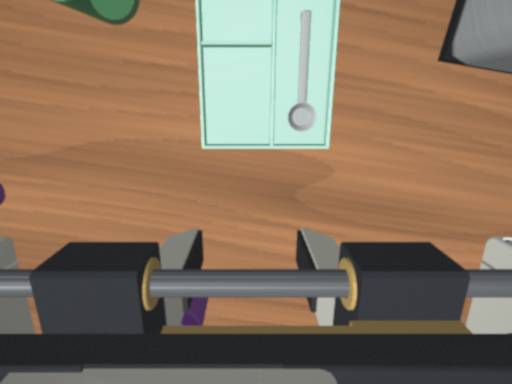

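The spoon lies flat in the long bay, from (306,12) to (302,117). The bottom bay corners are at about row 148. Next is the lid.

step_arm:
  increments:
    - {"delta_pos": [0.2, -4, -1], "dr": [0, 0, -6], "fingers": -0.7}
    - {"delta_pos": [0.4, -8.5, -2], "dr": [0, 0, -12], "fingers": -0.7}
    - {"delta_pos": [0.6, -13, -2], "dr": [0, 0, -18], "fingers": -0.7}
    - {"delta_pos": [0.7, -17, -2], "dr": [0, 0, -24], "fingers": -0.7}
    - {"delta_pos": [0.8, -20.8, -2], "dr": [0, 0, -30], "fingers": -0.7}

```text
time: 20.45
tool_pos: [0.4007, -0.1285, 0.2229]
tool_rot: [3.14, -0.001, 0.682]
contact_force: [1.2, 0.5, 0.4]
opening: 0.078
grip_force: 0.0
```

step_arm:
  increments:
    - {"delta_pos": [2.4, -4, 0], "dr": [0, 0, -6], "fingers": -0.7}
    - {"delta_pos": [4.8, -8, 0], "dr": [0, 0, -12], "fingers": -0.7}
    - {"delta_pos": [7.3, -12, 0], "dr": [0, 0, -18], "fingers": -0.7}
    - {"delta_pos": [9.7, -16, 0], "dr": [0, 0, -24], "fingers": -0.7}
    - {"delta_pos": [12.1, -19.8, 0], "dr": [0, 0, -30], "fingers": -0.7}

```text
time: 21.08
tool_pos: [0.3704, 0.1019, 0.2229]
tool_rot: [3.14, -0.001, 1.206]
contact_force: [0.9, 0.6, -0.2]
opening: 0.0779
grip_force: 0.0
```

step_arm:
  increments:
    - {"delta_pos": [4, -2.3, 0], "dr": [0, 0, -6], "fingers": -0.7}
    - {"delta_pos": [8, -4.6, 0], "dr": [0, 0, -12], "fingers": -0.7}
    - {"delta_pos": [12, -7, 2], "dr": [0, 0, -18], "fingers": -0.7}
    - {"delta_pos": [16.3, -9.4, 4], "dr": [0, 0, -24], "fingers": -0.7}
    - {"delta_pos": [16.3, -9.4, 6], "dr": [0, 0, -30], "fingers": -0.7}

```text
time: 21.7
tool_pos: [0.3412, 0.2893, 0.1621]
tool_rot: [3.14, -0.001, 1.734]
contact_force: [1.1, 0.3, -1.0]
opening: 0.0779
grip_force: 0.0
```

```bash
python3 - <<'E'
from h import *
s=robot.observe();print(s["time"],s["tool_pos"],s["tool_rot"],s["opening"])
im,p=snap("w8"); print("expected px",proj(p,(.341,.2855,.018)),"tcp px",proj(p,s["tool_pos"]))
for c in blobs(im,(14,60,170),(25,135,255),300)[:6]:
    (x,y),r=cv2.minEnclosingCircle(c); print(cv2.contourArea(c),x,y,r,cv2.boundingRect(c),ray(p,(x,y),.018)); 
    if 15<r<40 and y<260: t=ray(p,(x,y),.018); print(rel((t[0],t[1],.002),1.728))
E
```

```text
21.7 [0.34119448 0.28929319 0.16205625] [ 3.13959886e+00 -1.28237221e-03  1.73372983e+00] 0.07787756789592663
expected px [247.26965263 186.54864564] tcp px [247.85220665 246.51264885]
2297.5 359.5 330.5 151.52073669433594 (208, 323, 304, 11) [0.50342438 0.13003353 0.018     ]
1875.5 250.05813598632812 185.38372802734375 25.17136001586914 (225, 161, 50, 50) [0.34363786 0.28719548 0.018     ]
(array([-0.04,  0.4 , 15.76]), array([-0.2,  0.1,  0.5]))
315.0 461.361572265625 151.68170166015625 18.830461502075195 (450, 133, 31, 38) [0.54652412 0.35590919 0.018     ]
(array([ 3.38, 21.54, 15.7 ]), array([-0.2,  0.1,  0.5]))
```

step_arm:
  increments:
    - {"delta_pos": [-0.15, 0.2, 4], "dr": [0, 0, 0], "fingers": -0.6}
    - {"delta_pos": [-0.15, 0.2, 8], "dr": [0, 0, 0], "fingers": -0.6}
    - {"delta_pos": [-0.15, 0.2, 12], "dr": [0, 0, 0], "fingers": -0.6}
    - {"delta_pos": [-0.15, 0.2, 15], "dr": [0, 0, 0], "fingers": -0.6}
    - {"delta_pos": [-0.15, 0.2, 15.7], "dr": [0, 0, 0], "fingers": -0.6}

```text
time: 22.38
tool_pos: [0.3436, 0.2846, 0.0042]
tool_rot: [-3.14, 0.001, 1.724]
contact_force: [-0.2, -0.4, -0.3]
opening: 0.0733
grip_force: 0.0
```

step_arm:
  increments:
    - {"delta_pos": [0, 0, 0], "dr": [0, 0, 0], "fingers": -0.6}
    - {"delta_pos": [0, 0, 0.1], "dr": [0, 0, 0], "fingers": -0.4}
    - {"delta_pos": [0, 0, 0.1], "dr": [0, 0, 0], "fingers": 0.5}
    - {"delta_pos": [0, 0, 0.1], "dr": [0, 0, 0], "fingers": 0.5}
    - {"delta_pos": [0, 0, 0.1], "dr": [0, 0, 0], "fingers": 0.5}
  newtons: 15

```text
time: 23.0
tool_pos: [0.344, 0.2853, 0.0042]
tool_rot: [3.141, -0.0, 1.726]
contact_force: [-0.6, -1.0, 7.2]
opening: 0.0497
grip_force: 15.0
```

step_arm:
  increments:
    - {"delta_pos": [0, 0, 0], "dr": [0, 0, 0], "fingers": 0.5}
    - {"delta_pos": [0, 0, -4], "dr": [0, 0, 0], "fingers": 0.5}
    - {"delta_pos": [0, 0, -10], "dr": [0, 0, 0], "fingers": 0.5}
    - {"delta_pos": [0, 0, -16], "dr": [0, 0, 0], "fingers": 0.5}
    - {"delta_pos": [0, 0, -22], "dr": [0, 0, 0], "fingers": 0.5}

```text
time: 23.62
tool_pos: [0.3434, 0.2849, 0.2257]
tool_rot: [3.141, 0.0, 1.726]
contact_force: [0.7, 0.9, -0.7]
opening: 0.049
grip_force: 15.0
```

step_arm:
  increments:
    - {"delta_pos": [-4, 0.5, 0], "dr": [0, 0, 0], "fingers": 0.5}
    - {"delta_pos": [-9.5, 1, 0], "dr": [0, 0, 0], "fingers": 0.5}
    - {"delta_pos": [-15, 1.7, 0], "dr": [0, 0, 0], "fingers": 0.5}
    - {"delta_pos": [-21, 2.4, 0], "dr": [0, 0, 0], "fingers": 0.5}
    - {"delta_pos": [-27, 3.1, 0], "dr": [0, 0, 0], "fingers": 0.5}

```text
time: 24.25
tool_pos: [0.4163, 0.0213, 0.2239]
tool_rot: [3.141, 0.0, 1.726]
contact_force: [1.2, 0.2, -0.4]
opening: 0.0496
grip_force: 15.0
```

step_arm:
  increments:
    - {"delta_pos": [-6, 0.7, 0], "dr": [0, 0, 0], "fingers": 0.5}
    - {"delta_pos": [-12, 1.4, 0], "dr": [0, 0, 0], "fingers": 0.5}
    - {"delta_pos": [-18, 2, 0], "dr": [0, 0, 0], "fingers": 0.5}
    - {"delta_pos": [-24, 2.7, 0], "dr": [0, 0, 0], "fingers": 0.5}
    - {"delta_pos": [-30, 3.4, 0], "dr": [0, 0, 0], "fingers": 0.5}

```text
time: 24.88
tool_pos: [0.4962, -0.2699, 0.2236]
tool_rot: [3.142, -0.0, 1.726]
contact_force: [0.7, 0.6, 1.2]
opening: 0.0493
grip_force: 15.0
```

```bash
python3 - <<'E'
from h import *
s=robot.observe();print(s["time"],s["tool_pos"],s["tool_rot"],s["opening"],s["grip_force"])
print(rel((.508,-.312,.1),1.728))
E
```

```text
24.875 [ 0.49622716 -0.26993074  0.22362223] [ 3.14155440e+00 -1.60771130e-04  1.72572957e+00] 0.04929225369095696 15.000778287649155
(array([-4.34,  0.51, 12.36]), array([ 0. , -0. , -0.1]))
```

step_arm:
  increments:
    - {"delta_pos": [-2.5, 0.3, 2], "dr": [0, 0, 0], "fingers": 0.5}
    - {"delta_pos": [-4.4, 0.5, 5], "dr": [0, 0, 0], "fingers": 0.5}
    - {"delta_pos": [-4.4, 0.5, 10], "dr": [0, 0, 0], "fingers": 0.5}
    - {"delta_pos": [-4.4, 0.5, 14], "dr": [0, 0, 0], "fingers": 0.5}
    - {"delta_pos": [-4.4, 0.5, 18], "dr": [0, 0, 0], "fingers": 0.5}

```text
time: 25.5
tool_pos: [0.5076, -0.3106, 0.0422]
tool_rot: [-3.141, -0.0, 1.726]
contact_force: [-0.8, 0.0, -1.0]
opening: 0.0495
grip_force: 15.0
```

step_arm:
  increments:
    - {"delta_pos": [0, 0, 1], "dr": [0, 0, 0], "fingers": 0.5}
    - {"delta_pos": [0, 0, 2], "dr": [0, 0, 0], "fingers": 0.5}
    - {"delta_pos": [0, 0, 3], "dr": [0, 0, 0], "fingers": 0.5}
    - {"delta_pos": [0, 0, 3.2], "dr": [0, 0, 0], "fingers": 0.5}
    - {"delta_pos": [0, 0, 3.2], "dr": [0, 0, 0], "fingers": 0.5}

```text
time: 26.12
tool_pos: [0.5081, -0.3109, 0.0122]
tool_rot: [3.141, 0.001, 1.726]
contact_force: [0.3, 0.7, -0.7]
opening: 0.0494
grip_force: 15.0
```

Another 4.5 mm down, then release slightly (to about 58 mm, since the bay allows about 66).

step_arm:
  increments:
    - {"delta_pos": [0, 0, 0.25], "dr": [0, 0, 0], "fingers": 0.5}
    - {"delta_pos": [0, 0, 0.45], "dr": [0, 0, 0], "fingers": 0.5}
    - {"delta_pos": [0, 0, 0.5], "dr": [0, 0, 0], "fingers": 0.5}
    - {"delta_pos": [0, 0, 0.5], "dr": [0, 0, 0], "fingers": 0.5}
    - {"delta_pos": [0, 0, 0.5], "dr": [0, 0, 0], "fingers": 0.5}

```text
time: 26.75
tool_pos: [0.508, -0.3108, 0.0073]
tool_rot: [3.141, 0.001, 1.726]
contact_force: [-0.6, 1.1, 4.8]
opening: 0.0495
grip_force: 15.0
```

step_arm:
  increments:
    - {"delta_pos": [0, 0, 0], "dr": [0, 0, 0], "fingers": -0.25}
    - {"delta_pos": [0, 0, 0], "dr": [0, 0, 0], "fingers": -0.25}
    - {"delta_pos": [0, 0, 0], "dr": [0, 0, 0], "fingers": -0.25}
    - {"delta_pos": [0, 0, -1], "dr": [0, 0, 0], "fingers": -0.25}
    - {"delta_pos": [0, 0, -4], "dr": [0, 0, 0], "fingers": -0.25}

```text
time: 27.38
tool_pos: [0.507, -0.3101, 0.0462]
tool_rot: [-3.139, -0.002, 1.726]
contact_force: [0.3, -0.5, 0.5]
opening: 0.0575
grip_force: 0.0
```

step_arm:
  increments:
    - {"delta_pos": [0, 0, -6], "dr": [0, 0, 0], "fingers": -0.25}
    - {"delta_pos": [0, 0, -12], "dr": [0, 0, 0], "fingers": -0.25}
    - {"delta_pos": [0, 0, -18], "dr": [0, 0, 0], "fingers": -0.25}
    - {"delta_pos": [0, 0, -23], "dr": [0, 0, 0], "fingers": -0.25}
    - {"delta_pos": [4, 0, -23], "dr": [0, 0, 0], "fingers": -0.25}

```text
time: 28.0
tool_pos: [0.5031, -0.2736, 0.2819]
tool_rot: [3.134, 0.008, 1.723]
contact_force: [1.4, 0.1, -0.4]
opening: 0.0575
grip_force: 0.0
```

step_arm:
  increments:
    - {"delta_pos": [6, -0.9, 0], "dr": [0, 0, 0], "fingers": -0.25}
    - {"delta_pos": [12, -1.8, 0], "dr": [0, 0, 0], "fingers": -0.25}
    - {"delta_pos": [18, -2.7, 0], "dr": [0, 0, 0], "fingers": -0.25}
    - {"delta_pos": [24, -3.6, 0], "dr": [0, 0, 0], "fingers": -0.25}
    - {"delta_pos": [30, -4.5, 0], "dr": [0, 0, 0], "fingers": -0.25}

```text
time: 28.62
tool_pos: [0.4099, 0.0199, 0.2775]
tool_rot: [3.14, 0.0, 1.725]
contact_force: [0.6, 0.3, 0.2]
opening: 0.0572
grip_force: 0.0
```

```bash
python3 - <<'E'
from h import *
s=robot.observe();print(s["time"],s["tool_pos"],s["tool_rot"],s["opening"],s["grip_force"])
im,p=snap("w9"); im2,q=snap("top9","top")
c=im2[75:255,80:440]; a=cv2.resize(c,(800,400),interpolation=cv2.INTER_CUBIC)
cv2.imwrite("pics/v9.png",a[:,:,::-1])
hsv=cv2.cvtColor(im2,cv2.COLOR_RGB2HSV)
for c in blobs(im2,(0,0,150),(180,50,255),100)[:10]:
    b=cv2.boundingRect(c)
    if 170<b[0]<215 and 190<b[1]<230: print(b)
print("bottle cap px",proj(q,(.4085,.137,.172)))
E
```

```text
28.625 [0.40987299 0.01992002 0.27746775] [3.14009344e+00 3.05275829e-04 1.72549582e+00] 0.05724987352783446 0.0
bottle cap px [191.02970786 211.01727568]
```

View pics/v9.png

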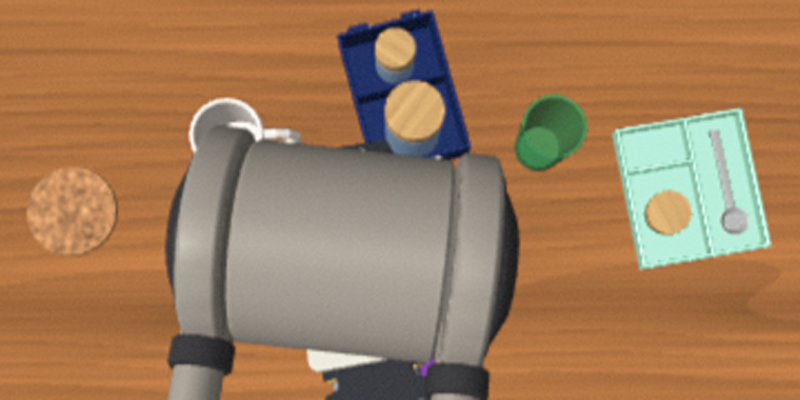

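The top view shows both jars standing in their own compartments, the lid in the medium bay at (668,212) and the spoon in the long bay. Only the bottle is left.

step_arm:
  increments:
    - {"delta_pos": [4, 0.6, 0], "dr": [0, 0, 0], "fingers": -0.3}
    - {"delta_pos": [8, 1.2, 1], "dr": [0, 0, 0], "fingers": -0.3}
    - {"delta_pos": [11.6, 1.7, 3], "dr": [0, 0, 0], "fingers": -0.3}
    - {"delta_pos": [11.6, 1.7, 3], "dr": [0, 0, 0], "fingers": -0.3}
    - {"delta_pos": [11.6, 1.7, 3], "dr": [0, 0, 0], "fingers": -0.3}

```text
time: 29.35
tool_pos: [0.4101, 0.1349, 0.2473]
tool_rot: [3.141, 0.001, 1.726]
contact_force: [-0.4, -0.4, 0.3]
opening: 0.0595
grip_force: 0.0
```

```bash
python3 - <<'E'
from h import *
s=robot.observe();print(s["time"],s["tool_pos"],s["tool_rot"],s["opening"],s["grip_force"])
im,p=snap("w10"); print("tcp",proj(p,s["tool_pos"]),"cap",proj(p,(.4085,.137,.172)))
for c in blobs(im,(0,0,190),(180,40,255),300)[:6]:
    (x,y),r=cv2.minEnclosingCircle(c); print(cv2.contourArea(c),x,y,r,cv2.boundingRect(c),ray(p,(x,y),.172))
E
```

```text
29.35 [0.41008982 0.13493438 0.2472603 ] [3.14079250e+00 6.14628414e-04 1.72617466e+00] 0.059506122116982293 0.0
tcp [247.8578581  246.54520112] cap [246.54742752 201.62781401]
4476.5 404.5714416503906 171.57142639160156 50.00518798828125 (365, 130, 89, 92) [0.52734878 0.18079522 0.172     ]
3826.0 169.5 383.0 166.50010681152344 (3, 370, 334, 14) [ 0.36209737 -0.06138609  0.172     ]
2924.0 250.5 181.5 39.88117218017578 (223, 142, 56, 80) [0.40902648 0.15407943 0.172     ]
885.0 173.0 248.5 27.22600555419922 (152, 229, 41, 40) [0.35325548 0.08596956 0.172     ]
883.5 327.5 248.5 26.879459381103516 (309, 229, 40, 40) [0.48282622 0.10625091 0.172     ]
```

View pics/w10.png

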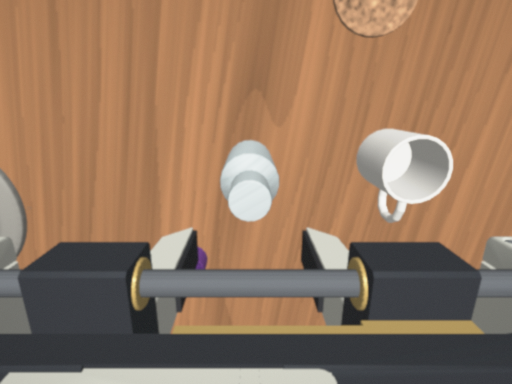

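The bottle cap's centre is at (250,198), the coaster is at (375,10) and the mug at (405,165), well clear.

step_arm:
  increments:
    - {"delta_pos": [0.35, 0.1, 2], "dr": [0, 0, 0], "fingers": -0.3}
    - {"delta_pos": [0.35, 0.1, 5], "dr": [0, 0, 0], "fingers": -0.3}
    - {"delta_pos": [0.35, 0.1, 8], "dr": [0, 0, 0], "fingers": -0.3}
    - {"delta_pos": [0.35, 0.1, 11], "dr": [0, 0, 0], "fingers": -0.3}
    - {"delta_pos": [0.35, 0.1, 11], "dr": [0, 0, 0], "fingers": -0.3}
  newtons: 20

```text
time: 30.02
tool_pos: [0.4095, 0.138, 0.1358]
tool_rot: [-3.138, 0.0, 1.724]
contact_force: [-0.2, -0.4, 0.1]
opening: 0.0597
grip_force: 0.0
```

step_arm:
  increments:
    - {"delta_pos": [0, 0, 0], "dr": [0, 0, 0], "fingers": 0}
    - {"delta_pos": [0, 0, 0], "dr": [0, 0, 0], "fingers": 0.8}
    - {"delta_pos": [0, 0, 0], "dr": [0, 0, 0], "fingers": 0.8}
    - {"delta_pos": [0, 0, 0], "dr": [0, 0, 0], "fingers": 0.8}
    - {"delta_pos": [0, 0, 0], "dr": [0, 0, 0], "fingers": 0.8}

```text
time: 30.65
tool_pos: [0.4105, 0.1391, 0.1376]
tool_rot: [3.14, 0.0, 1.726]
contact_force: [-2.2, 0.2, 6.3]
opening: 0.0357
grip_force: 20.0
```

```bash
python3 - <<'E'
from h import *
s=robot.observe();print(s["time"],s["tool_pos"],s["tool_rot"],s["opening"],s["grip_force"])
im,q=snap("top11","top")
for c in blobs(im,(10,60,130),(25,140,255),500)[:4]:
    (x,y),r=cv2.minEnclosingCircle(c); 
    if x<180: print(x,y,r,ray(q,(x,y),.008))
p=viewer.camera_params("wrist");w=cv2.imread("pics/w10.png"); print(rel((.522,.359,s["tool_pos"][2]),s["tool_rot"][2]))
E
```

```text
30.65 [0.41051655 0.13913996 0.1375956 ] [3.14015068e+00 2.36692750e-04 1.72623276e+00] 0.03570015362193624 20.003628529957496
113.0 171.0 20.24855613708496 [0.52027969 0.35744026 0.008     ]
(array([1.999e+01, 1.442e+01, 1.000e-02]), array([0.1, 0. , 0. ]))
```

step_arm:
  increments:
    - {"delta_pos": [0, 0, -2], "dr": [0, 0, 0], "fingers": 0.8}
    - {"delta_pos": [0, 0, -5], "dr": [0, 0, 0], "fingers": 0.8}
    - {"delta_pos": [1.5, 1, -6], "dr": [0, 0, 0], "fingers": 0.8}
    - {"delta_pos": [5, 3.5, -6], "dr": [0, 0, 0], "fingers": 0.8}
    - {"delta_pos": [9, 6.5, -6], "dr": [0, 0, 0], "fingers": 0.8}

```text
time: 31.32
tool_pos: [0.4609, 0.2388, 0.197]
tool_rot: [3.141, 0.0, 1.725]
contact_force: [0.6, -0.5, -1.9]
opening: 0.0355
grip_force: 20.0
```

step_arm:
  increments:
    - {"delta_pos": [4, 2.8, 0], "dr": [0, 0, 0], "fingers": 0.8}
    - {"delta_pos": [7.5, 5.5, 0], "dr": [0, 0, 0], "fingers": 0.8}
    - {"delta_pos": [10, 7.2, 0], "dr": [0, 0, 0], "fingers": 0.8}
    - {"delta_pos": [10.9, 7.8, 0], "dr": [0, 0, 0], "fingers": 0.8}
    - {"delta_pos": [10.9, 7.8, 0], "dr": [0, 0, 0], "fingers": 0.8}

```text
time: 31.95
tool_pos: [0.5203, 0.3577, 0.1961]
tool_rot: [-3.14, 0.001, 1.727]
contact_force: [-0.3, -0.2, -1.9]
opening: 0.0356
grip_force: 20.0
```

step_arm:
  increments:
    - {"delta_pos": [0, 0, 1], "dr": [0, 0, 0], "fingers": 0.8}
    - {"delta_pos": [0, 0, 2.5], "dr": [0, 0, 0], "fingers": 0.8}
    - {"delta_pos": [0, 0, 4], "dr": [0, 0, 0], "fingers": 0.8}
    - {"delta_pos": [0, 0, 4.6], "dr": [0, 0, 0], "fingers": 0.8}
    - {"delta_pos": [0, 0, 4.6], "dr": [0, 0, 0], "fingers": 0.8}

```text
time: 32.58
tool_pos: [0.5204, 0.3576, 0.1499]
tool_rot: [-3.14, 0.0, 1.726]
contact_force: [0.2, -0.4, -2.2]
opening: 0.0357
grip_force: 20.0
```

step_arm:
  increments:
    - {"delta_pos": [0, 0, 0.2], "dr": [0, 0, 0], "fingers": 0.8}
    - {"delta_pos": [0, 0, 0.4], "dr": [0, 0, 0], "fingers": 0.8}
    - {"delta_pos": [0, 0, 0.45], "dr": [0, 0, 0], "fingers": 0.8}
    - {"delta_pos": [0, 0, 0.45], "dr": [0, 0, 0], "fingers": 0.8}
    - {"delta_pos": [0, 0, 0.45], "dr": [0, 0, 0], "fingers": 0.8}

```text
time: 33.2
tool_pos: [0.5207, 0.3579, 0.1463]
tool_rot: [3.141, -0.0, 1.726]
contact_force: [0.2, 0.1, -0.8]
opening: 0.0358
grip_force: 20.0
```

step_arm:
  increments:
    - {"delta_pos": [0, 0, 0.1], "dr": [0, 0, 0], "fingers": 0.8}
    - {"delta_pos": [0, 0, 0.1], "dr": [0, 0, 0], "fingers": 0.8}
    - {"delta_pos": [0, 0, 0.1], "dr": [0, 0, 0], "fingers": -0.2}
    - {"delta_pos": [0, 0, 0.1], "dr": [0, 0, 0], "fingers": -0.3}
    - {"delta_pos": [0, 0, 0.1], "dr": [0, 0, 0], "fingers": -0.3}

```text
time: 33.83
tool_pos: [0.5207, 0.3578, 0.1451]
tool_rot: [-3.142, 0.0, 1.726]
contact_force: [-0.0, 0.3, -0.0]
opening: 0.058
grip_force: 0.0
```

step_arm:
  increments:
    - {"delta_pos": [0, 0, -2], "dr": [0, 0, 0], "fingers": -0.3}
    - {"delta_pos": [0, 0, -6], "dr": [0, 0, 0], "fingers": -0.3}
    - {"delta_pos": [0, 0, -11], "dr": [0, 0, 0], "fingers": -0.3}
    - {"delta_pos": [-4, -3, -11], "dr": [0, 0, 0], "fingers": -0.3}
    - {"delta_pos": [-9, -6, -11], "dr": [0, 0, 0], "fingers": -0.3}

```text
time: 34.45
tool_pos: [0.4749, 0.2591, 0.2555]
tool_rot: [3.14, -0.0, 1.728]
contact_force: [-0.3, -1.0, -0.7]
opening: 0.0598
grip_force: 0.0
```

step_arm:
  increments:
    - {"delta_pos": [-3, -4, 0], "dr": [0, 0, 0], "fingers": -0.3}
    - {"delta_pos": [-6, -4, 0], "dr": [0, 0, 0], "fingers": -0.3}
    - {"delta_pos": [-6, -4, 0], "dr": [0, 0, 0], "fingers": -0.3}
    - {"delta_pos": [-6, -4, 0], "dr": [0, 0, 0], "fingers": -0.3}
    - {"delta_pos": [-6, -4, 0], "dr": [0, 0, 0], "fingers": -0.3}

```text
time: 35.08
tool_pos: [0.4451, 0.195, 0.255]
tool_rot: [-3.141, -0.0, 1.727]
contact_force: [0.3, 1.1, -0.4]
opening: 0.0593
grip_force: 0.0
```

```bash
python3 - <<'E'
from h import *
s=robot.observe();print(s["time"],s["tool_pos"],s["opening"])
a,_=snap("top12","top"); b,_=snap("scene12","scene")
v=np.vstack([cv2.resize(a[70:255,75:440],(700,300)),cv2.resize(b[100:330,50:470],(700,300))])
cv2.imwrite("pics/v12.png",v[:,:,::-1])
E
```

```text
35.075 [0.44514611 0.19495679 0.25498266] 0.05932160898207404
```

View pics/v12.png

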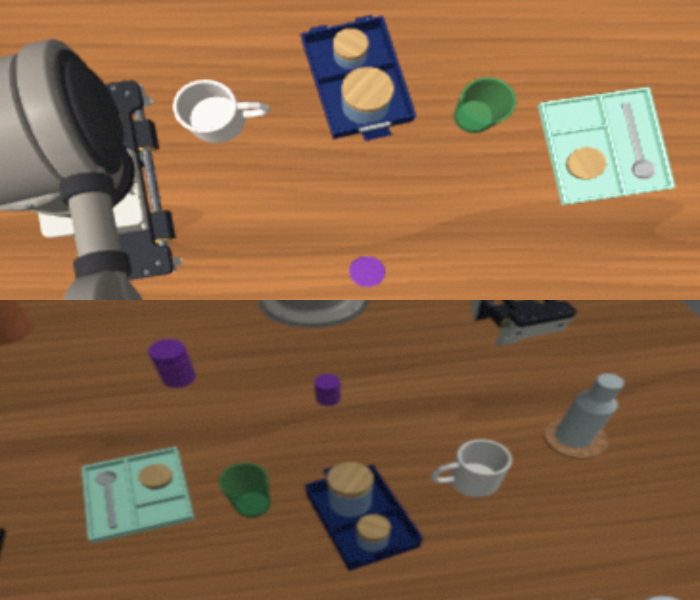

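The final views show both jars in the box, the spoon and lid in their tray bays and the bottle standing well inside the coaster. The mug and tumbler have not moved, and the gripper is open and clear of everything.

```bash
python3 -c "
from cell import robot
print(robot.hand_in())"
```

```text
the job is handed in; nothing more can be done
None
```

The job is handed in at about 35 s: the jars, spoon, lid and bottle were placed in the order asked, with the mug, tumbler and purple look-alikes left where they were and the gripper open and clear.

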